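# Tip an edging tile over onto the ware board

## Robot

A 7-joint arm with a two-finger parallel gripper is mounted at the origin on the work surface. World frame = base frame: x ahead of the robot, y to its left, z up, the work surface at z = 0. Lengths are in m, angles in rad, forces in N, time in s.
With the tool pointing down it reaches from about 0.425 to 0.925 m from the base axis. Payload 6.8 kg.
Tool frame: the origin (TCP) lies between the finger pads; the fingertips stand 11 mm ahead of it and the grasp point (between the pads) lies 8 mm behind it; z points along the fingers, y is the line along which they close (so a half turn about z gives the same grasp; the last joint's range is limited). The gripper opens to 85 mm and grips with 20 to 120 N. Pads are 22 mm wide; open, the fingers measure 114 mm over their backs; the gripper's body (76 mm by 85 mm) begins 54 mm behind the grasp point. The pads swing forward as they close: fully open they stand 13 mm farther back than shut.
Start: joints at [1.165, 0.477, 0.022, 1.555, -0.011, 1.109, -0.083], TCP at [0.198, -0.645, 0.242] pointing down, gripper open.
Joint ranges: [-2.96, 2.96], [-0.34, 2.1], [-1.41, 1.46], [0.24, 2.44], [-1.37, 4.51], [0.17, 1.92], [-2.96, 2.96]. Speed limits (rad/s): [2.39, 2.39, 3.14, 3.14, 3.14, 3.14, 3.14].

## Interface

Orientations are given as a rotation vector (axis times angle).
In Python, from bench import r gives the robot as it stands.
- The arm moves only by the tool send_rows, never from a script. Its argument "deltas" is a list of rows, each an object of numbers: "dx", "dy", "dz": the shift along the world's x, y, z in mm; "rx", "ry", "rz": the turn, a rotation vector about the world's x, y, z in degrees. A call has 1 to 5 rows; each row is the pose to reach, as a shift and turn from the pose commanded when the call began; what a row does not reach only later rows make up. A row lasts 1/12 s, in which the tool goes at most 41.7 mm and 7.16 degrees, less where a joint would pass 70% of its speed; a pose out of reach is approached as far as the arm can. A call with a gripper value outside its range is refused whole. "jaw" is the finger opening in mm, from 0 to 85.4, set as the call begins (left out, the last holds). The fingers move at their own pace and stop on an object; "newtons" is the grip in N (left out, the last holds). Time passes only in rows, so rows that repeat a pose let the fingers close. It gives the time, the measured TCP pose, the force, the opening and the grip force at its end, in the units of the state.
- r.get_obs(): the state, without advancing time (a new reading comes with each control period).
- r.grab_frame(name): name is "side" or "top" or "wrist"; returns a dict with "frame" (400x640x3 uint8, blue, green, red), "z_map" (400x640 float32, m along the optical axis (not along the pixel's ray), 0 where there is no reading), "vertical_fov" (degrees; the focal length in pixels is half the picture's height over the tangent of half this angle, whatever the lens; pixels are square), "cx", "cy" (the principal point, pixels), "xyz" and "orientation" of the camera in the world. Camera axes: x right, y down, z forward; pixel columns grow to the right and rows downward; lengths in m; the calibration is good to about 2 mm. The wrist camera is an equidistant fisheye: a pixel r from the principal point sees the ray r / f radians off the axis. A picture is of the moment at which its call begins.
- r.hand_in(): hands the job in; it is judged then, once.
The state is a dict: "clock": time; "joints": joint angles; "qvel": joint speeds; "tau": joint torques, N m; "tcp_pos": TCP position; "orientation": TCP orientation; "contact_force": force on the tool from outside, world axes, zero at the start; "moment": the same for the moment, N m; "grip_width": finger opening in m; "gripper_force": force on a finger pad.
Only numpy, scipy, OpenCV 4.12 (cv2) and the standard library are available. Lean on these libraries where they do the work, as an engineer would, in place of code of your own. Each camera call takes 0.05 s, during which the arm holds its last target. There are 200 camera calls.

## Task

Turn the square tile over without ever picking it up: push it flat up against the front edge of the low board, work its near edge upward with a fingertip so that it stands up on the edge against the board and topples over, pattern down, onto the board. Then push it further on until it lies flat with no part of it overhanging the board. Leave everything else where it is.

Things in the scene. Friction and masses are not known exactly. Their poses are not given: they have to be found in the camera images.
- tile: Square rigid clay tile, 160-270 g, 12 mm thick, starts face up. Face 100 x 100 mm, nine stamped rings; back has three grooves. Three edges are square; the edge towards the robot is undercut: from the back it slopes out 9 mm in the first 8 mm of thickness, then a 4 mm upright lip. Origin: on the back, under the face's centre; z back to face; x to the edge facing the board (within 0.3 rad). Friction 0.5-0.7.
- board: Low ware board, fixed: 170 mm deep (x), 400 mm wide (y), 20 mm high, plywood with a grey top, square edges. Origin: centre of its underside, on the table; x points away from the robot (within 0.35 rad), y left along its long side. The front face that the tile is pushed against is the upright plane x = -85 mm of its frame.
- round_tile: Round clay tile, 76 mm across, 11 mm thick, lying near one end of the board; leave it alone. Origin: centre of its underside.
- pinch_bowl: Small cream bowl, 68 mm across, 38 mm high, near the other end of the board; leave it alone. Origin: centre of its underside.
- mug: Olive green mug, 76 mm across, 88 mm high, with a handle; leave it alone. Origin: centre of its underside.
- tumbler: Clear drinking glass, 68 mm across, 95 mm high; leave it alone. Origin: centre of its underside.
- beaker: Dark brown clay beaker, 80 mm across, 100 mm high; leave it alone. Origin: centre of its underside.
- slip_jar: White plastic jar with a lid, 64 mm across, 85 mm high; leave it alone. Origin: centre of its underside.
- tile_far_left (a point): The tile's left corner on its far side (the side towards the board at the start, left and right seen from the robot), on the sharp edge of the patterned face: [50, 50, 12] mm in the tile's frame.
- tile_far_right (a point): The tile's right corner on its far side (the side towards the board at the start, left and right seen from the robot), on the sharp edge of the patterned face: [50, -50, 12] mm in the tile's frame.
- tile_near_left (a point): The tile's left corner on its near side (the side towards the robot at the start, left and right seen from the robot), on the sharp edge of the patterned face: [-50, 50, 12] mm in the tile's frame.
- tile_near_right (a point): The tile's right corner on its near side (the side towards the robot at the start, left and right seen from the robot), on the sharp edge of the patterned face: [-50, -50, 12] mm in the tile's frame.
There are look-alikes about, which are no part of the job. Leave any green or purple look-alike of the tile alone.

How it is judged:
By the outcome, as a careful person would: the job done as asked, in the order asked, and still so for the second after the job is handed in, with the robot touching nothing.
It also fails if it takes over 72 s, if anything falls off the work surface, if the arm or the gripper's body presses on something with over 40 N, if the wrist force passes 120 N, or if a joint passes its speed limit or range.

## Working session

There is one attempt and no reset: what is moved stays moved. The work goes in short steps, Python scripts to look and compute and a tool call to move; the robot and the scene stay as the last step left them, time stands still between calls to the robot, and variables do not carry over. Pictures are saved under pics/ and viewed, at most 10 in all, crops included, and the job is handed in when it is done.

Besides the shell and the picture viewer there is one more tool, called as name(argument=value, ...), one argument or row to a line, values as JSON. send_rows: Moves the arm, as the interface text tells. Its arguments: {"type":"object","properties":{"deltas":{"type":"array","items":{"type":"object","properties":{"dx":{"type":"number"},"dy":{"type":"number"},"dz":{"type":"number"},"rx":{"type":"number"},"ry":{"type":"number"},"rz":{"type":"number"}}}},"jaw":{"type":"number"},"newtons":{"type":"number"}},"required":["deltas"]}

```bash
ls; mkdir -p pics; cat > h.py <<'E'
import numpy as np,cv2,pickle
from scipy.spatial.transform import Rotation as R
def rot(o):
    o=np.array(o,float)
    return o if o.shape==(3,3) else (R.from_rotvec(o).as_matrix() if o.size==3 else R.from_quat(o).as_matrix())
def cloud(c):
    z=c["z_map"];H,W=z.shape;f=H/2/np.tan(np.radians(c["vertical_fov"])/2)
    u,v=np.meshgrid(np.arange(W),np.arange(H))
    p=np.stack([(u-c["cx"])/f*z,(v-c["cy"])/f*z,z],-1)
    P=p@rot(c["orientation"]).T+np.array(c["xyz"]);P[z==0]=np.nan
    return P
E
python3 - <<'E'
from bench import r
from h import *
d={n:r.grab_frame(n) for n in("top","side")}
pickle.dump(d,open("d0.pkl","wb"))
for n in d:
    c=d[n];cv2.imwrite(f"pics/{n}0.png",c["frame"]);print(n,c["xyz"],c["orientation"],c["vertical_fov"],c["cx"],c["cy"])
print(r.get_obs())
E
```

```text
pics
top [0.43098191 0.03261252 1.25228997] [-2.1545152   2.17695128 -0.14414783] 45.131083963520744 317.22878085884327 190.94427179555797
side [ 0.50949639 -0.80099283  1.00162589] [-2.41811274  0.10166626 -0.04953024] 42.84003465092658 313.7206589389046 196.26642495997532
{'clock': 0.1, 'joints': array([ 1.16489804,  0.47771569,  0.02231804,  1.55632914, -0.01150175,
        1.1093226 , -0.08310204]), 'qvel': array([-0.00188072, -0.00097679,  0.00077337, -0.00239249, -0.00016316,
        0.00228967, -0.00033864]), 'tau': array([ 4.81658863e-03, -5.97759640e+01,  1.61373328e+00, -2.81955689e+01,
        1.28504485e-02,  5.02925541e-03,  2.22409142e-05]), 'tcp_pos': array([ 0.19791157, -0.6447978 ,  0.24143353]), 'orientation': array([-3.10522991e+00, -4.65876106e-01,  5.48596235e-04]), 'contact_force': array([ 0.32140074, -0.72477385, -0.40252526]), 'moment': array([-0.01058973, -0.03146315, -0.00381075]), 'gripper_force': 0.0, 'grip_width': 0.08552614278711344}
```

View pics/top0.png

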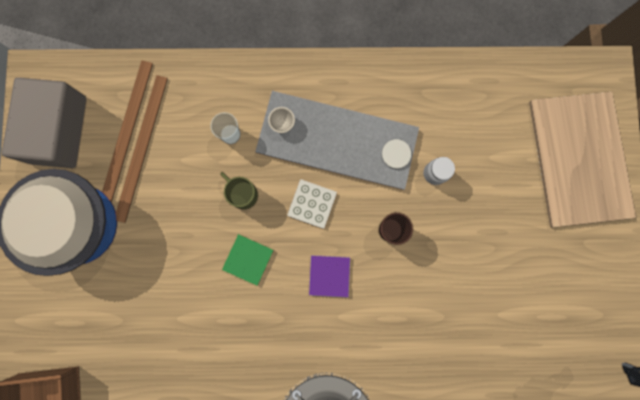

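View pics/side0.png

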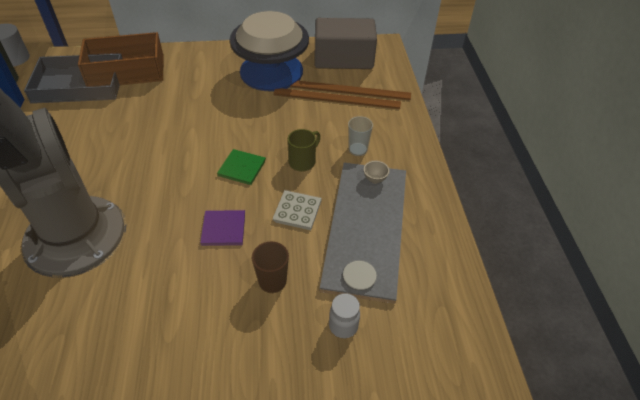

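The target is the cream ringed tile at top px (313,204) / side (298,210). Its look-alikes are green (248,260) and purple (330,277), plus the round tile (397,154) on the board. Next I measure the tile and board and check the choice in a crop.

```bash
python3 - <<'E'
from h import *
d=pickle.load(open("d0.pkl","rb"))
for n in d:
    c=d[n];P=cloud(c);g=c["frame"].astype(int)
    # table check
    m=(abs(P[...,2])<.03)&(P[...,0]>.3)&(P[...,0]<.6);print(n,"table z",np.nanmedian(P[...,2][m]))
    hsv=cv2.cvtColor(c["frame"],cv2.COLOR_BGR2HSV)
    ctr={"top":(313,204),"side":(298,210)}[n]
    z=P[...,2]
    def rect(mask,seed,name):
        k,l=cv2.connectedComponents(mask.astype(np.uint8));mm=l==l[seed[1],seed[0]]
        q=P[mm][:,:2].astype(np.float32);b=cv2.minAreaRect(q*1000)
        print(n,name,mm.sum(),"z",np.nanmedian(z[mm]).round(4),b,cv2.boxPoints(b).round(0).tolist())
        return mm
    rect((z>.007)&(z<.018),ctr,"tile")
    bs={"top":(330,140),"side":(365,230)}[n]
    rect((z>.0155)&(z<.025),bs,"board")
    for nm,s in {"top":dict(mug=(240,193),beaker=(395,228),bowl=(281,121),round=(397,154),jar=(440,170)),"side":dict(mug=(302,150),beaker=(270,265),glass=(360,135),bowl=(375,175),round=(360,275),jar=(345,315))}[n].items():
        rect((z>.026),s,nm)
c=d["top"];cv2.imwrite("pics/crop0.png",cv2.resize(c["frame"][90:260,200:460],None,fx=3,fy=3,interpolation=cv2.INTER_CUBIC))
E
```

```text
top table z 0.0005636681296319335
top tile 1437 z 0.0121 ((549.5919799804688, 29.492416381835938), (99.86066436767578, 100.3388671875), 69.84406280517578) [[485.0, -0.0], [579.0, -35.0], [614.0, 59.0], [520.0, 94.0]]
top board 8098 z 0.0201 ((716.88720703125, -38.84977722167969), (400.3912658691406, 172.17832946777344), 75.22071838378906) [[583.0, -210.0], [749.0, -254.0], [851.0, 133.0], [685.0, 177.0]]
top mug 235984 z -0.0001 ((nan, nan), (nan, 0.0), nan) [[nan, nan], [nan, nan], [nan, nan], [nan, nan]]
top beaker 235984 z -0.0001 ((nan, nan), (nan, 0.0), nan) [[nan, nan], [nan, nan], [nan, nan], [nan, nan]]
top bowl 235984 z -0.0001 ((nan, nan), (nan, 0.0), nan) [[nan, nan], [nan, nan], [nan, nan], [nan, nan]]
top round 653 z 0.0313 ((675.155517578125, -189.04205322265625), (73.34241485595703, 74.73795318603516), 88.50852966308594) [[637.0, -225.0], [712.0, -227.0], [713.0, -153.0], [639.0, -151.0]]
top jar 601 z 0.0837 ((625.3519897460938, -291.7004089355469), (58.79069137573242, 59.40435791015625), 79.8259048461914) [[591.0, -315.0], [649.0, -326.0], [660.0, -268.0], [601.0, -2
[... 882 characters left out ...]
94622802734, 70.50721740722656), 8.597163200378418) [[696.0, 275.0], [707.0, 205.0], [772.0, 215.0], [761.0, 285.0]]
side bowl 227736 z -0.0024 ((380.51861572265625, 718.4112548828125), (2671.064208984375, 2412.057373046875), 0.7037610411643982) [[-970.0, 1908.0], [-940.0, -504.0], [1731.0, -471.0], [1701.0, 1941.0]]
side round 758 z 0.0295 ((672.9915161132812, -189.41561889648438), (74.84358215332031, 73.88543701171875), 68.2265625) [[625.0, -210.0], [693.0, -238.0], [721.0, -168.0], [653.0, -141.0]]
side jar 990 z 0.0816 ((624.3099365234375, -297.1522216796875), (59.784027099609375, 59.88078308105469), 28.849031448364258) [[584.0, -285.0], [613.0, -338.0], [665.0, -309.0], [636.0, -257.0]]
```

View pics/crop0.png

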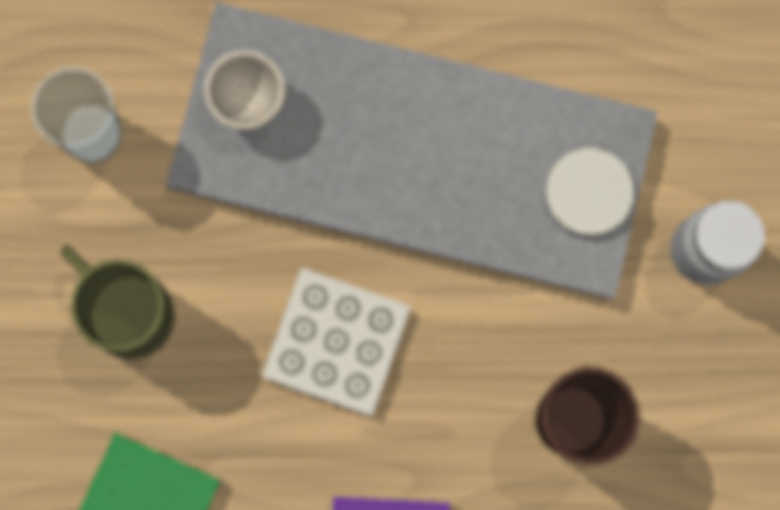

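The crop confirms it: the cream ringed tile, centre about (549,29) mm, yaw -20.3°. The board's yaw is -14.8°, with its centre near (716,-38.5). Moving to hover behind the tile.

send_rows(
  deltas=[
    {"dx":25.6,"dy":31.4,"rz":-6.4},
    {"dx":51.2,"dy":62.8,"rz":-12.8},
    {"dx":76.8,"dy":94.2,"rz":-19.1},
    {"dx":102.4,"dy":125.6,"rz":-25.5},
    {"dx":128,"dy":157,"rz":-31.9},
  ],
  jaw=45,
)

```text
$.deltas[0]: bad value
```

send_rows(
  deltas=[
    {"dx":25.6,"dy":31.4},
    {"dx":51.2,"dy":62.8},
    {"dx":76.8,"dy":94.2},
    {"dx":102.4,"dy":125.6},
    {"dx":128,"dy":157},
  ],
)

```text
$.deltas[0]: bad value
```

send_rows(
  deltas=[
    {"dx":5,"dy":40},
    {"dx":10,"dy":80},
    {"dx":15,"dy":120},
    {"dx":20,"dy":160},
    {"dx":25,"dy":200},
  ],
)

```text
$.deltas[0]: bad value
```

send_rows(
  deltas=[
    {"dx":-3,"dy":37},
    {"dx":-6,"dy":74},
    {"dx":-9,"dy":111},
    {"dx":-12,"dy":148},
    {"dx":-14,"dy":183},
  ],
)

```text
$.deltas[0]: bad value
```

send_rows(
  deltas=[
    {"dx":25.6,"dy":31.4,"dz":0,"rx":0,"ry":0,"rz":-6.4},
    {"dx":51.2,"dy":62.8,"dz":0,"rx":0,"ry":0,"rz":-12.8},
    {"dx":76.8,"dy":94.2,"dz":0,"rx":0,"ry":0,"rz":-19.1},
    {"dx":102.4,"dy":125.6,"dz":0,"rx":0,"ry":0,"rz":-25.5},
    {"dx":128,"dy":157,"dz":0,"rx":0,"ry":0,"rz":-31.9},
  ],
  jaw=45,
)

```text
clock: 0.52
tcp_pos: [0.3267, -0.4865, 0.2419]
orientation: [-3.114, 0.415, 0.001]
contact_force: [1.6, -0.8, -0.3]
grip_width: 0.0448
gripper_force: 0.0
```

send_rows(
  deltas=[
    {"dx":26,"dy":31,"dz":0,"rx":0,"ry":0,"rz":0},
    {"dx":51,"dy":63,"dz":0,"rx":0,"ry":0,"rz":0},
    {"dx":77,"dy":94,"dz":0,"rx":0,"ry":0,"rz":0},
    {"dx":102,"dy":126,"dz":0,"rx":0,"ry":0,"rz":0},
    {"dx":128,"dy":157,"dz":0,"rx":0,"ry":0,"rz":0},
  ],
)

```text
clock: 0.93
tcp_pos: [0.4546, -0.3293, 0.2421]
orientation: [-3.115, 0.406, 0.001]
contact_force: [0.8, -0.6, 0.5]
grip_width: 0.0451
gripper_force: 0.0
```

send_rows(
  deltas=[
    {"dx":5,"dy":40,"dz":0,"rx":0,"ry":0,"rz":0},
    {"dx":10,"dy":80,"dz":0,"rx":0,"ry":0,"rz":0},
    {"dx":15,"dy":120,"dz":0,"rx":0,"ry":0,"rz":0},
    {"dx":20,"dy":160,"dz":0,"rx":0,"ry":0,"rz":0},
    {"dx":25,"dy":200,"dz":0,"rx":0,"ry":0,"rz":0},
  ],
)

```text
clock: 1.35
tcp_pos: [0.4787, -0.1294, 0.2421]
orientation: [3.115, -0.406, -0.001]
contact_force: [0.7, 0.9, 1.0]
grip_width: 0.0453
gripper_force: 0.0
```

send_rows(
  deltas=[
    {"dx":-3,"dy":37,"dz":0,"rx":0,"ry":0,"rz":0},
    {"dx":-6,"dy":74,"dz":0,"rx":0,"ry":0,"rz":0},
    {"dx":-9,"dy":111,"dz":0,"rx":0,"ry":0,"rz":0},
    {"dx":-12,"dy":148,"dz":0,"rx":0,"ry":0,"rz":0},
    {"dx":-14,"dy":183,"dz":0,"rx":0,"ry":0,"rz":0},
  ],
)

```text
clock: 1.77
tcp_pos: [0.4642, 0.0536, 0.2422]
orientation: [3.115, -0.405, -0.0]
contact_force: [1.1, -0.2, -0.3]
grip_width: 0.045
gripper_force: 0.0
```

send_rows(
  deltas=[
    {"dx":0,"dy":0,"dz":-40,"rx":0,"ry":0,"rz":0},
    {"dx":0,"dy":0,"dz":-80,"rx":0,"ry":0,"rz":0},
    {"dx":0,"dy":0,"dz":-120,"rx":0,"ry":0,"rz":0},
    {"dx":0,"dy":0,"dz":-160,"rx":0,"ry":0,"rz":0},
    {"dx":0,"dy":0,"dz":-200,"rx":0,"ry":0,"rz":0},
  ],
)

```text
clock: 2.18
tcp_pos: [0.4648, 0.0517, 0.0407]
orientation: [-3.115, 0.405, -0.001]
contact_force: [0.1, -0.7, -0.2]
grip_width: 0.0447
gripper_force: 0.0
```

send_rows(
  deltas=[
    {"dx":0,"dy":0,"dz":-12,"rx":0,"ry":0,"rz":0},
    {"dx":0,"dy":0,"dz":-22,"rx":0,"ry":0,"rz":0},
    {"dx":0,"dy":0,"dz":-22,"rx":0,"ry":0,"rz":0},
  ],
)

```text
clock: 2.43
tcp_pos: [0.4639, 0.0516, 0.0186]
orientation: [3.114, -0.405, -0.005]
contact_force: [0.5, 0.7, 1.3]
grip_width: 0.0449
gripper_force: 0.0
```

```bash
python3 - <<'E'
from bench import r
from h import *
c=r.grab_frame("wrist");s=r.grab_frame("side")
a=c["frame"];b=cv2.resize(s["frame"][130:300,180:390],(640,518),interpolation=cv2.INTER_CUBIC)
cv2.imwrite("pics/w1.png",np.vstack([cv2.resize(a,(480,300)),cv2.resize(b,(480,300))]))
P=cloud(s);
# cloud of gripper near tile: low points behind
q=P.reshape(-1,3);bx=np.array([np.cos(np.radians(-14.8)),np.sin(np.radians(-14.8))]);by=np.array([-bx[1],bx[0]])
t=np.array(r.get_obs()["tcp_pos"])
e=(q[:,:2]-t[:2]);ex=e@bx;ey=e@by
for z0 in range(0,60,4):
    m=(abs(ex)<60)&(abs(ey)<.07)&(abs(ex)<.02)&(q[:,2]>z0/1e3)&(q[:,2]<(z0+4)/1e3)
    if m.sum():print(z0,m.sum(),(ex[m].min()*1e3).round(),(ex[m].max()*1e3).round(),(ey[m].min()*1e3).round(),(ey[m].max()*1e3).round())
E
```

```text
0 135 -20.0 20.0 -69.0 69.0
4 1 -20.0 -20.0 -22.0 -22.0
8 3 5.0 8.0 -31.0 -27.0
12 6 -12.0 9.0 -30.0 25.0
16 14 -12.0 10.0 -35.0 24.0
20 11 -7.0 11.0 -38.0 23.0
24 12 -11.0 10.0 -38.0 23.0
28 14 -2.0 10.0 -40.0 25.0
32 11 -6.0 10.0 -39.0 29.0
36 6 6.0 10.0 -35.0 23.0
40 5 6.0 11.0 -30.0 26.0
44 5 6.0 11.0 -29.0 25.0
48 5 6.0 11.0 -34.0 25.0
52 8 9.0 13.0 -34.0 48.0
56 13 -12.0 13.0 -54.0 29.0
```

View pics/w1.png

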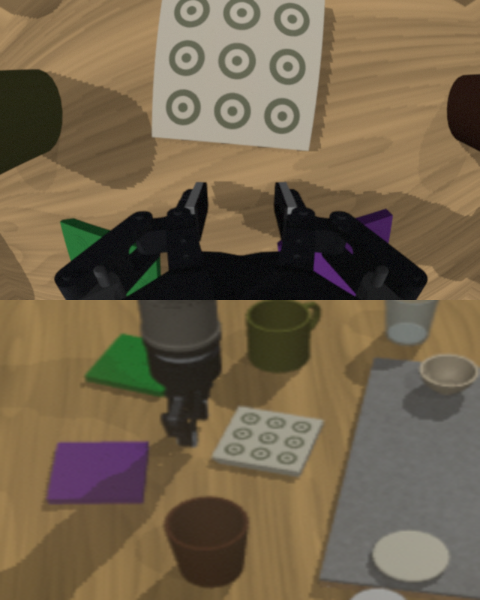

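The wrist view shows both fingertips (200,190) and (280,190) squarely behind the tile's near edge, centred on it. Lowering and pushing along the board normal.

send_rows(
  deltas=[
    {"dx":10,"dy":-2.6,"dz":-4,"rx":0,"ry":0,"rz":0},
    {"dx":20,"dy":-5.3,"dz":-4,"rx":0,"ry":0,"rz":0},
    {"dx":30,"dy":-7.9,"dz":-4,"rx":0,"ry":0,"rz":0},
    {"dx":40,"dy":-10.6,"dz":-4,"rx":0,"ry":0,"rz":0},
    {"dx":50,"dy":-13.2,"dz":-4,"rx":0,"ry":0,"rz":0},
  ],
)

```text
clock: 2.95
tcp_pos: [0.516, 0.0381, 0.0167]
orientation: [3.115, -0.406, -0.001]
contact_force: [-4.6, 0.9, 3.8]
grip_width: 0.0451
gripper_force: 2.3
```

send_rows(
  deltas=[
    {"dx":5,"dy":-1.3,"dz":0,"rx":0,"ry":0,"rz":0},
    {"dx":9,"dy":-2.4,"dz":0,"rx":0,"ry":0,"rz":0},
    {"dx":12,"dy":-3.2,"dz":0,"rx":0,"ry":0,"rz":0},
  ],
)

```text
clock: 3.2
tcp_pos: [0.5271, 0.0353, 0.0163]
orientation: [3.115, -0.406, -0.001]
contact_force: [-4.2, 1.1, 4.2]
grip_width: 0.0448
gripper_force: 2.1
```

send_rows(
  deltas=[
    {"dx":2,"dy":-0.5,"dz":0,"rx":0,"ry":0,"rz":0},
    {"dx":4,"dy":-1,"dz":0,"rx":0,"ry":0,"rz":0},
  ],
)

```text
clock: 3.37
tcp_pos: [0.5305, 0.0344, 0.0162]
orientation: [3.115, -0.405, -0.002]
contact_force: [-5.2, 1.6, 3.8]
grip_width: 0.0451
gripper_force: 2.4
```

```bash
python3 - <<'E'
from bench import r
from h import *
c=r.grab_frame("wrist");s=r.grab_frame("side")
b=s["frame"][130:300,220:400]
cv2.imwrite("pics/w2.png",np.vstack([c["frame"][100:400,100:540],cv2.resize(b,(440,300),interpolation=cv2.INTER_CUBIC)]))
P=cloud(s);z=P[...,2]
hsv=cv2.cvtColor(s["frame"],cv2.COLOR_BGR2HSV)
k,l=cv2.connectedComponents(((z>.007)&(z<.0165)).astype(np.uint8))
for i in range(1,k):
    m=l==i
    if m.sum()>300:
        q=P[m][:,:2].astype(np.float32)*1000
        print(m.sum(),np.nanmedian(z[m]),cv2.minAreaRect(q),cv2.boxPoints(cv2.minAreaRect(q)).round().tolist())
E
```

```text
959 0.011139384951564635 ((405.01641845703125, 196.3163299560547), (106.80874633789062, 103.33567810058594), 65.16984558105469) [[336.0, 170.0], [429.0, 126.0], [474.0, 223.0], [381.0, 266.0]]
1201 0.011088393694988263 ((589.572021484375, 23.60418701171875), (105.02619934082031, 103.69586944580078), 75.38230895996094) [[526.0, -14.0], [626.0, -40.0], [653.0, 61.0], [553.0, 88.0]]
2220 0.01247250470498884 ((9.644798278808594, -13.745346069335938), (232.7342071533203, 206.99627685546875), 33.95309066772461) [[-145.0, 7.0], [-29.0, -165.0], [164.0, -35.0], [48.0, 137.0]]
1321 0.011266480275830548 ((361.7209777832031, -11.648662567138672), (103.50487518310547, 101.56128692626953), 87.3033676147461) [[309.0, -61.0], [410.0, -66.0], [415.0, 38.0], [313.0, 42.0]]
```

View pics/w2.png

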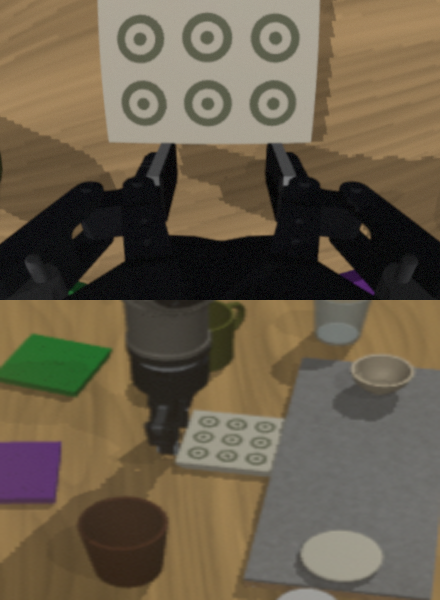

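Fingertips sit right behind the near edge (wrist px 165,150 and 275,150), and the tile is aligned with the board and about touching it. Now back off slightly, tilt 15° and press in under the lip.

send_rows(
  deltas=[
    {"dx":-6,"dy":1.6,"dz":4.7,"rx":0,"ry":0,"rz":0},
    {"dx":-6,"dy":1.6,"dz":4.7,"rx":-1.3,"ry":-4.8,"rz":0},
    {"dx":-6,"dy":1.6,"dz":4.7,"rx":-2.6,"ry":-9.7,"rz":0},
    {"dx":-6,"dy":1.6,"dz":4.7,"rx":-3.8,"ry":-14.5,"rz":0},
    {"dx":-6,"dy":1.6,"dz":4.7,"rx":-3.8,"ry":-14.5,"rz":0},
  ],
)

```text
clock: 3.88
tcp_pos: [0.5226, 0.0389, 0.021]
orientation: [3.058, -0.387, 0.405]
contact_force: [-0.4, -0.4, 0.1]
grip_width: 0.045
gripper_force: 0.0
```

send_rows(
  deltas=[
    {"dx":2,"dy":-0.5,"dz":0,"rx":0,"ry":0,"rz":0},
    {"dx":4,"dy":-1,"dz":0,"rx":0,"ry":0,"rz":0},
  ],
)

```text
clock: 4.05
tcp_pos: [0.5303, 0.0353, 0.0216]
orientation: [3.057, -0.397, 0.402]
contact_force: [0.8, -0.4, -0.3]
grip_width: 0.0448
gripper_force: 0.0
```

send_rows(
  deltas=[
    {"dx":2,"dy":-0.5,"dz":0,"rx":0,"ry":0,"rz":0},
    {"dx":3,"dy":-0.8,"dz":0,"rx":0,"ry":0,"rz":0},
  ],
)

```text
clock: 4.22
tcp_pos: [0.534, 0.0329, 0.0214]
orientation: [3.057, -0.403, 0.404]
contact_force: [0.6, -0.0, -0.9]
grip_width: 0.045
gripper_force: 0.0
```

The tip is likely above the lip, because the pads stand farther back at this opening. Back off and find the table by touch.

send_rows(
  deltas=[
    {"dx":-8,"dy":2.1,"dz":0,"rx":0,"ry":0,"rz":0},
    {"dx":-15,"dy":4,"dz":0,"rx":0,"ry":0,"rz":0},
    {"dx":-15,"dy":4,"dz":-5,"rx":0,"ry":0,"rz":0},
    {"dx":-15,"dy":4,"dz":-7,"rx":0,"ry":0,"rz":0},
    {"dx":-15,"dy":4,"dz":-7,"rx":0,"ry":0,"rz":0},
  ],
)

```text
clock: 4.63
tcp_pos: [0.5177, 0.0369, 0.0138]
orientation: [3.056, -0.402, 0.402]
contact_force: [-0.5, 0.0, 0.7]
grip_width: 0.0452
gripper_force: 0.0
```

send_rows(
  deltas=[
    {"dx":0,"dy":0,"dz":-1.5,"rx":0,"ry":0,"rz":0},
    {"dx":0,"dy":0,"dz":-1.5,"rx":0,"ry":0,"rz":0},
  ],
)

```text
clock: 4.8
tcp_pos: [0.5178, 0.0371, 0.0125]
orientation: [3.056, -0.402, 0.402]
contact_force: [0.3, -0.7, 0.1]
grip_width: 0.0453
gripper_force: 0.0
```

send_rows(
  deltas=[
    {"dx":0,"dy":0,"dz":-1.5,"rx":0,"ry":0,"rz":0},
    {"dx":0,"dy":0,"dz":-1.5,"rx":0,"ry":0,"rz":0},
  ],
)

```text
clock: 4.97
tcp_pos: [0.5175, 0.0374, 0.011]
orientation: [3.056, -0.401, 0.402]
contact_force: [0.2, 0.1, 0.5]
grip_width: 0.045
gripper_force: 0.0
```

send_rows(
  deltas=[
    {"dx":0,"dy":0,"dz":-1.5,"rx":0,"ry":0,"rz":0},
    {"dx":0,"dy":0,"dz":-1.5,"rx":0,"ry":0,"rz":0},
  ],
)

```text
clock: 5.13
tcp_pos: [0.5177, 0.0375, 0.0102]
orientation: [3.056, -0.4, 0.404]
contact_force: [-3.8, 0.1, 10.5]
grip_width: 0.0453
gripper_force: 5.3
```

send_rows(
  deltas=[
    {"dx":0,"dy":0,"dz":-1,"rx":0,"ry":0,"rz":0},
    {"dx":0,"dy":0,"dz":-1,"rx":0,"ry":0,"rz":0},
  ],
)

```text
clock: 5.3
tcp_pos: [0.5177, 0.0375, 0.01]
orientation: [3.056, -0.4, 0.405]
contact_force: [-8.2, 0.4, 22.7]
grip_width: 0.0449
gripper_force: 11.1
```

Table found at TCP z 10.3. Raising 1 mm off it and pressing forward below the lip.

send_rows(
  deltas=[
    {"dx":0,"dy":0,"dz":2.7,"rx":0,"ry":0,"rz":0},
    {"dx":5,"dy":-1.3,"dz":2.7,"rx":0,"ry":0,"rz":0},
    {"dx":10,"dy":-2.6,"dz":2.7,"rx":0,"ry":0,"rz":0},
    {"dx":10,"dy":-2.6,"dz":2.7,"rx":0,"ry":0,"rz":0},
  ],
)

```text
clock: 5.63
tcp_pos: [0.5288, 0.035, 0.0115]
orientation: [3.057, -0.4, 0.404]
contact_force: [0.7, -0.1, 0.2]
grip_width: 0.0449
gripper_force: 0.0
```

send_rows(
  deltas=[
    {"dx":2,"dy":-0.5,"dz":0,"rx":0,"ry":0,"rz":0},
    {"dx":2,"dy":-0.5,"dz":0,"rx":0,"ry":0,"rz":0},
  ],
)

```text
clock: 5.8
tcp_pos: [0.5294, 0.0348, 0.011]
orientation: [3.057, -0.399, 0.402]
contact_force: [0.6, 0.6, -0.4]
grip_width: 0.045
gripper_force: 0.0
```

send_rows(
  deltas=[
    {"dx":1.5,"dy":-0.4,"dz":0,"rx":0,"ry":0,"rz":0},
    {"dx":1.5,"dy":-0.4,"dz":0,"rx":0,"ry":0,"rz":0},
  ],
)

```text
clock: 5.97
tcp_pos: [0.5298, 0.0346, 0.0107]
orientation: [3.057, -0.397, 0.4]
contact_force: [-2.1, -0.3, 0.2]
grip_width: 0.045
gripper_force: 0.9
```

send_rows(
  deltas=[
    {"dx":1.5,"dy":-0.4,"dz":0.3,"rx":0,"ry":0,"rz":0},
    {"dx":1.5,"dy":-0.4,"dz":0.3,"rx":0,"ry":0,"rz":0},
  ],
)

```text
clock: 6.13
tcp_pos: [0.5299, 0.0345, 0.0107]
orientation: [3.057, -0.396, 0.397]
contact_force: [-5.8, 2.4, 2.5]
grip_width: 0.0449
gripper_force: 3.0
```

send_rows(
  deltas=[
    {"dx":1,"dy":-0.3,"dz":0,"rx":0,"ry":0,"rz":0},
    {"dx":1,"dy":-0.3,"dz":0,"rx":0,"ry":0,"rz":0},
  ],
)

```text
clock: 6.3
tcp_pos: [0.5301, 0.0344, 0.0105]
orientation: [3.057, -0.396, 0.396]
contact_force: [-8.4, 2.9, 5.1]
grip_width: 0.045
gripper_force: 5.0
```

Stalled at ~9 N against the board. Now lifting along the arc.

send_rows(
  deltas=[
    {"dx":0.5,"dy":0,"dz":3,"rx":0,"ry":0,"rz":0},
    {"dx":0.5,"dy":0,"dz":6,"rx":0,"ry":0,"rz":0},
    {"dx":1,"dy":-0.2,"dz":9,"rx":0,"ry":0,"rz":0},
  ],
)

```text
clock: 6.55
tcp_pos: [0.5302, 0.0342, 0.0189]
orientation: [3.057, -0.395, 0.393]
contact_force: [-9.9, 3.7, -1.2]
grip_width: 0.0451
gripper_force: 5.1
```

```bash
cat > look.py <<'E'
import sys
from bench import r
from h import *
s=r.grab_frame("side");P=cloud(s)
bx=np.array([.9668,-.2554]);by=np.array([.2554,.9668])
e=(P[...,:2]-np.array([.7143,-.038]));X=e@bx*1e3;Y=e@by*1e3;Z=P[...,2]*1e3
for x0 in range(-240,-20,10):   # height profile on the tile's right half
    m=(X>x0)&(X<x0+10)&(Y>-24)&(Y<-4)
    m2=(X>x0)&(X<x0+10)&(Y>14)&(Y<32)
    f=lambda m:np.percentile(Z[m],[10,50,90]).round().tolist() if m.sum()>2 else None
    print(x0,f(m),f(m2))
if len(sys.argv)>1:cv2.imwrite(sys.argv[1],cv2.resize(s["frame"][110:300,200:420],(660,570),interpolation=cv2.INTER_CUBIC))
E
python3 look.py pics/l1.png
```

```text
-240 [132.0, 240.0, 326.0] [353.0, 366.0, 377.0]
-230 [108.0, 170.0, 227.0] [265.0, 326.0, 350.0]
-220 [1.0, 134.0, 181.0] [223.0, 244.0, 315.0]
-210 [-3.0, 80.0, 158.0] [106.0, 186.0, 217.0]
-200 [-1.0, 34.0, 71.0] [1.0, 156.0, 175.0]
-190 [-2.0, 14.0, 23.0] [-3.0, 17.0, 20.0]
-180 [-1.0, 14.0, 20.0] [17.0, 19.0, 21.0]
-170 [-1.0, 15.0, 21.0] [16.0, 18.0, 21.0]
-160 [-2.0, 15.0, 18.0] [14.0, 16.0, 19.0]
-150 [-2.0, 13.0, 17.0] [15.0, 17.0, 18.0]
-140 [0.0, 12.0, 17.0] [13.0, 15.0, 18.0]
-130 [0.0, 13.0, 17.0] [12.0, 15.0, 18.0]
-120 [-2.0, 12.0, 15.0] [11.0, 14.0, 17.0]
-110 [-2.0, 12.0, 14.0] [11.0, 13.0, 15.0]
-100 [-1.0, 11.0, 14.0] [8.0, 11.0, 13.0]
-90 [6.0, 14.0, 20.0] [9.0, 17.0, 21.0]
-80 [17.0, 19.0, 21.0] [17.0, 18.0, 22.0]
-70 [17.0, 19.0, 20.0] [17.0, 19.0, 21.0]
-60 [16.0, 18.0, 22.0] [16.0, 19.0, 23.0]
-50 [17.0, 18.0, 22.0] [15.0, 19.0, 21.0]
-40 [16.0, 19.0, 20.0] [17.0, 19.0, 22.0]
-30 [15.0, 18.0, 21.0] [16.0, 19.0, 21.0]
```

The near edge is up ~8 mm and the far edge stays at the board. Continuing along the arc.

send_rows(
  deltas=[
    {"dx":0.5,"dy":-0.1,"dz":4,"rx":0,"ry":0,"rz":0},
    {"dx":1.2,"dy":-0.3,"dz":8.5,"rx":0,"ry":0,"rz":0},
    {"dx":1.9,"dy":-0.5,"dz":12.7,"rx":0,"ry":0,"rz":0},
    {"dx":2.8,"dy":-0.7,"dz":17,"rx":0,"ry":0,"rz":0},
  ],
)

```text
clock: 6.93
tcp_pos: [0.5325, 0.0336, 0.0358]
orientation: [3.057, -0.395, 0.391]
contact_force: [-10.3, 4.2, 0.8]
grip_width: 0.0451
gripper_force: 5.3
```

```bash
python3 look.py pics/l2.png | awk 'NR>4&&NR<17'
```

```text
-200 [-2.0, 56.0, 96.0] [123.0, 179.0, 198.0]
-190 [-3.0, 34.0, 52.0] [34.0, 161.0, 164.0]
-180 [-3.0, 30.0, 36.0] [32.0, 34.0, 38.0]
-170 [-2.0, 27.0, 33.0] [30.0, 32.0, 34.0]
-160 [-3.0, 24.0, 31.0] [27.0, 28.0, 33.0]
-150 [-1.0, 22.0, 28.0] [24.0, 26.0, 29.0]
-140 [-2.0, 20.0, 26.0] [21.0, 24.0, 26.0]
-130 [-1.0, 19.0, 24.0] [18.0, 21.0, 24.0]
-120 [-1.0, 16.0, 20.0] [15.0, 18.0, 21.0]
-110 [-1.0, 13.0, 18.0] [13.0, 16.0, 18.0]
-100 [-0.0, 11.0, 17.0] [11.0, 13.0, 17.0]
-90 [3.0, 14.0, 20.0] [9.0, 16.0, 20.0]
```

send_rows(
  deltas=[
    {"dx":2.5,"dy":-0.7,"dz":8,"rx":0,"ry":0,"rz":0},
    {"dx":5.6,"dy":-1.5,"dz":15.8,"rx":0,"ry":0,"rz":0},
    {"dx":9.3,"dy":-2.5,"dz":23,"rx":0,"ry":0,"rz":0},
  ],
)

```text
clock: 7.23
tcp_pos: [0.5406, 0.0314, 0.0586]
orientation: [3.057, -0.394, 0.388]
contact_force: [-17.5, 5.2, 7.5]
grip_width: 0.0449
gripper_force: 7.5
```

```bash
python3 look.py pics/l3.png | awk 'NR>4&&NR<17'
```

```text
-200 [-1.0, 140.0, 202.0] [-1.0, 224.0, 258.0]
-190 [-2.0, 79.0, 120.0] [1.0, 197.0, 218.0]
-180 [-2.0, 51.0, 66.0] [56.0, 58.0, 184.0]
-170 [-2.0, 49.0, 57.0] [51.0, 54.0, 59.0]
-160 [-2.0, 43.0, 52.0] [47.0, 50.0, 52.0]
-150 [-2.0, 35.0, 46.0] [41.0, 44.0, 47.0]
-140 [-3.0, 32.0, 41.0] [35.0, 39.0, 42.0]
-130 [-3.0, 28.0, 35.0] [30.0, 34.0, 37.0]
-120 [-2.0, 22.0, 28.0] [25.0, 27.0, 29.0]
-110 [-2.0, 20.0, 24.0] [19.0, 22.0, 28.0]
-100 [1.0, 15.0, 18.0] [13.0, 16.0, 19.0]
-90 [3.0, 13.0, 19.0] [11.0, 17.0, 20.0]
```

send_rows(
  deltas=[
    {"dx":3.5,"dy":-0.9,"dz":7.5,"rx":0,"ry":0,"rz":0},
    {"dx":8,"dy":-2.1,"dz":14,"rx":0,"ry":0,"rz":0},
    {"dx":13.5,"dy":-3.6,"dz":20,"rx":0,"ry":0,"rz":0},
  ],
)

```text
clock: 7.53
tcp_pos: [0.5578, 0.0272, 0.0802]
orientation: [3.057, -0.396, 0.397]
contact_force: [-5.3, 0.4, 3.8]
grip_width: 0.0448
gripper_force: 2.5
```

```bash
python3 look.py pics/l4.png | awk 'NR>4&&NR<18'
```

```text
-200 [2.0, 223.0, 278.0] [0.0, 384.0, 413.0]
-190 [-0.0, 199.0, 239.0] [-1.0, 293.0, 382.0]
-180 [-2.0, 123.0, 211.0] [-2.0, 241.0, 272.0]
-170 [-2.0, 95.0, 130.0] [-2.0, 211.0, 229.0]
-160 [-2.0, 67.0, 81.0] [-2.0, 75.0, 80.0]
-150 [-2.0, 61.0, 74.0] [39.0, 71.0, 77.0]
-140 [-2.0, 53.0, 63.0] [55.0, 61.0, 66.0]
-130 [-3.0, 39.0, 52.0] [45.0, 50.0, 55.0]
-120 [-2.0, 32.0, 43.0] [36.0, 41.0, 45.0]
-110 [-1.0, 24.0, 33.0] [26.0, 30.0, 33.0]
-100 [-0.0, 15.0, 22.0] [14.0, 18.0, 22.0]
-90 [1.0, 13.0, 19.0] [8.0, 16.0, 21.0]
-80 [17.0, 18.0, 22.0] [16.0, 18.0, 21.0]
```

View pics/l4.png

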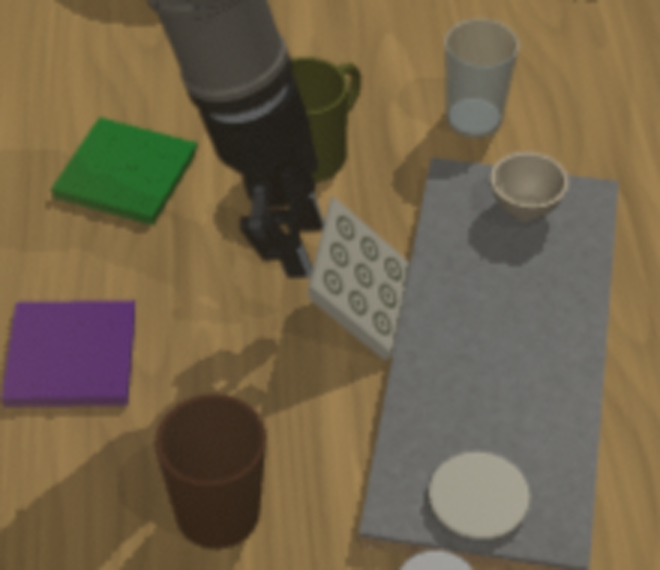

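At 45° the tile is held on both fingertips, with its lower edge at the board. Continuing.

send_rows(
  deltas=[
    {"dx":6,"dy":-1.6,"dz":5,"rx":0,"ry":0,"rz":0},
    {"dx":12.5,"dy":-3.3,"dz":9,"rx":0,"ry":0,"rz":0},
    {"dx":19.3,"dy":-5.1,"dz":12,"rx":0,"ry":0,"rz":0},
    {"dx":26.7,"dy":-7,"dz":14,"rx":0,"ry":0,"rz":0},
  ],
)

```text
clock: 7.92
tcp_pos: [0.5876, 0.0198, 0.0954]
orientation: [3.057, -0.398, 0.404]
contact_force: [-1.3, 0.2, 2.9]
grip_width: 0.0453
gripper_force: 1.4
```

```bash
python3 look.py pics/l5.png | awk 'NR>6&&NR<18'
```

```text
-180 [204.0, 292.0, 389.0] [-2.0, 436.0, 446.0]
-170 [2.0, 238.0, 292.0] [4.0, 403.0, 429.0]
-160 [-0.0, 216.0, 256.0] [-1.0, 311.0, 404.0]
-150 [-1.0, 151.0, 222.0] [-2.0, 257.0, 284.0]
-140 [-2.0, 109.0, 145.0] [-3.0, 220.0, 243.0]
-130 [-3.0, 80.0, 96.0] [-2.0, 45.0, 96.0]
-120 [-2.0, 68.0, 90.0] [75.0, 85.0, 94.0]
-110 [-2.0, 43.0, 62.0] [48.0, 56.0, 67.0]
-100 [4.0, 24.0, 37.0] [20.0, 31.0, 42.0]
-90 [5.0, 14.0, 18.0] [9.0, 17.0, 20.0]
-80 [18.0, 19.0, 21.0] [16.0, 18.0, 21.0]
```

send_rows(
  deltas=[
    {"dx":9,"dy":-2.4,"dz":1,"rx":0,"ry":0,"rz":0},
    {"dx":18,"dy":-4.7,"dz":1,"rx":0,"ry":0,"rz":0},
    {"dx":26,"dy":-6.9,"dz":1,"rx":0,"ry":0,"rz":0},
    {"dx":32,"dy":-8.4,"dz":1,"rx":0,"ry":0,"rz":0},
  ],
)

```text
clock: 8.3
tcp_pos: [0.6196, 0.0108, 0.0953]
orientation: [3.056, -0.399, 0.402]
contact_force: [-0.9, 0.3, 2.4]
grip_width: 0.0447
gripper_force: 0.8
```

```bash
python3 look.py pics/l6.png | awk 'NR>8&&NR<20'
```

```text
-160 [228.0, 343.0, 425.0] [-3.0, -2.0, 0.0]
-150 [217.0, 314.0, 397.0] [-2.0, 2.0, 446.0]
-140 [186.0, 250.0, 306.0] [-1.0, 420.0, 435.0]
-130 [1.0, 220.0, 276.0] [-0.0, 386.0, 416.0]
-120 [-2.0, 182.0, 234.0] [-2.0, 260.0, 295.0]
-110 [-2.0, 113.0, 156.0] [-2.0, 231.0, 255.0]
-100 [1.0, 51.0, 104.0] [90.0, 92.0, 220.0]
-90 [18.0, 66.0, 97.0] [18.0, 93.0, 99.0]
-80 [18.0, 20.0, 21.0] [16.0, 18.0, 21.0]
-70 [17.0, 19.0, 21.0] [16.0, 19.0, 21.0]
-60 [16.0, 19.0, 21.0] [17.0, 19.0, 21.0]
```

View pics/l6.png

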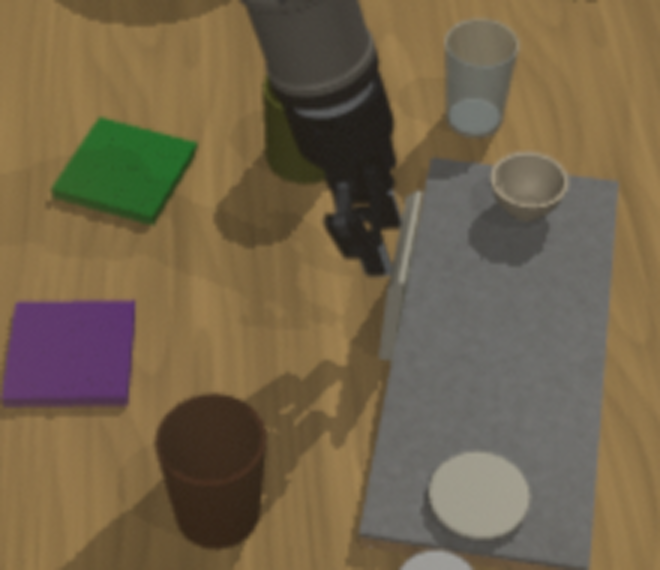

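The tile is upright on its edge against the board (px 400,270). Toppling it over.

send_rows(
  deltas=[
    {"dx":6,"dy":-1.6,"dz":0,"rx":0,"ry":0,"rz":0},
    {"dx":12,"dy":-3.2,"dz":0,"rx":0,"ry":0,"rz":0},
    {"dx":18,"dy":-4.8,"dz":0,"rx":0,"ry":0,"rz":0},
    {"dx":24,"dy":-6.3,"dz":-1,"rx":0,"ry":0,"rz":0},
    {"dx":24,"dy":-6.3,"dz":-1,"rx":0,"ry":0,"rz":0},
  ],
)

```text
clock: 8.77
tcp_pos: [0.6437, 0.0047, 0.0945]
orientation: [3.056, -0.399, 0.404]
contact_force: [-0.1, -0.1, 0.1]
grip_width: 0.045
gripper_force: 0.0
```

```bash
python3 look.py pics/l7.png | awk 'NR>8&&NR<24'
```

```text
-160 [267.0, 357.0, 474.0] [-3.0, -0.0, 2.0]
-150 [257.0, 353.0, 461.0] [-3.0, -1.0, 2.0]
-140 [226.0, 339.0, 432.0] [-4.0, -0.0, 2.0]
-130 [222.0, 331.0, 411.0] [-2.0, -1.0, 2.0]
-120 [194.0, 278.0, 382.0] [-3.0, 429.0, 440.0]
-110 [11.0, 231.0, 289.0] [15.0, 395.0, 424.0]
-100 [11.0, 195.0, 242.0] [26.0, 294.0, 397.0]
-90 [19.0, 100.0, 216.0] [36.0, 248.0, 279.0]
-80 [20.0, 74.0, 132.0] [49.0, 223.0, 238.0]
-70 [18.0, 51.0, 70.0] [58.0, 64.0, 70.0]
-60 [18.0, 63.0, 79.0] [71.0, 78.0, 79.0]
-50 [17.0, 74.0, 81.0] [17.0, 79.0, 82.0]
-40 [15.0, 18.0, 22.0] [16.0, 19.0, 23.0]
-30 [16.0, 18.0, 20.0] [17.0, 19.0, 21.0]
```

send_rows(
  deltas=[
    {"dx":-20,"dy":5.3,"dz":5,"rx":1.3,"ry":4.8,"rz":0},
    {"dx":-40,"dy":10.6,"dz":5,"rx":2.6,"ry":9.7,"rz":0},
    {"dx":-62,"dy":16.4,"dz":5,"rx":3.8,"ry":14.5,"rz":0},
    {"dx":-62,"dy":16.4,"dz":5,"rx":3.8,"ry":14.5,"rz":0},
    {"dx":-62,"dy":16.4,"dz":5,"rx":3.8,"ry":14.5,"rz":0},
  ],
)

```text
clock: 9.23
tcp_pos: [0.5809, 0.0213, 0.0993]
orientation: [3.115, -0.406, 0.003]
contact_force: [1.1, 0.7, 0.0]
grip_width: 0.0449
gripper_force: 0.0
```

```bash
python3 look.py pics/l8.png | awk 'NR>8'; python3 -c "
from bench import r
from h import *
s=r.grab_frame('side');P=cloud(s);z=P[...,2]
k,l=cv2.connectedComponents(((z>.0255)&(z<.037)).astype(np.uint8))
for i in range(1,k):
    m=l==i
    if m.sum()>300:
        q=P[m][:,:2].astype(np.float32)*1000;print(m.sum(),np.nanmedian(z[m]),cv2.minAreaRect(q))
"
```

```text
-160 [163.0, 303.0, 494.0] [-3.0, -1.0, 485.0]
-150 [107.0, 283.0, 370.0] [-4.0, -1.0, 472.0]
-140 [121.0, 285.0, 465.0] [-4.0, -1.0, 2.0]
-130 [231.0, 348.0, 467.0] [-3.0, 1.0, 451.0]
-120 [28.0, 404.0, 459.0] [29.0, 31.0, 260.0]
-110 [2.0, 408.0, 445.0] [30.0, 262.0, 340.0]
-100 [-3.0, 28.0, 415.0] [28.0, 31.0, 33.0]
-90 [-1.0, 28.0, 32.0] [28.0, 32.0, 423.0]
-80 [17.0, 30.0, 33.0] [29.0, 31.0, 33.0]
-70 [21.0, 30.0, 33.0] [28.0, 30.0, 33.0]
-60 [19.0, 28.0, 32.0] [29.0, 31.0, 33.0]
-50 [19.0, 29.0, 32.0] [28.0, 31.0, 33.0]
-40 [20.0, 30.0, 32.0] [28.0, 30.0, 33.0]
-30 [20.0, 25.0, 30.0] [23.0, 28.0, 30.0]
302 0.03090945773738496 ((24.47637939453125, 575.3517456054688), (297.3918762207031, 75.06425476074219), 30.48318099975586)
1245 0.030679852387167528 ((653.27001953125, 7.3006591796875), (106.10319519042969, 99.30668640136719), 75.16529846191406)
393 0.030888432967567936 ((28.49419403076172, -32.215003967285156), (180.4931640625, 102.39175415039062), 40.75679397583008)
756 0.029793283716195107 ((673.2099609375, -189.71392822265625), (74.81910705566406, 73.83126068115234), 46.3313102722168)
```

View pics/l8.png

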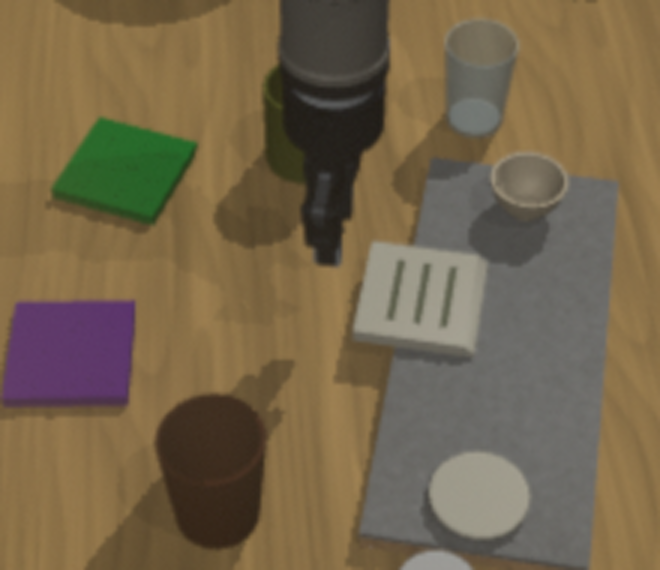

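Pattern down, grooves up (px 422,295), overhanging the board by about 35 mm. Lowering behind it and pushing it on.

send_rows(
  deltas=[
    {"dx":-8,"dy":2.1,"dz":-20,"rx":0,"ry":0,"rz":0},
    {"dx":-8,"dy":2.1,"dz":-45,"rx":0,"ry":0,"rz":0},
    {"dx":-8,"dy":2.1,"dz":-66.5,"rx":0,"ry":0,"rz":0},
    {"dx":-8,"dy":2.1,"dz":-66.5,"rx":0,"ry":0,"rz":0},
  ],
)

```text
clock: 9.67
tcp_pos: [0.5697, 0.0234, 0.0294]
orientation: [3.114, -0.404, -0.007]
contact_force: [-0.6, -0.6, -0.3]
grip_width: 0.0448
gripper_force: 0.0
```

send_rows(
  deltas=[
    {"dx":6,"dy":-1.6,"dz":0,"rx":0,"ry":0,"rz":0},
    {"dx":12,"dy":-3.2,"dz":0,"rx":0,"ry":0,"rz":0},
    {"dx":18,"dy":-4.8,"dz":0,"rx":0,"ry":0,"rz":0},
    {"dx":24,"dy":-6.3,"dz":0,"rx":0,"ry":0,"rz":0},
    {"dx":30,"dy":-7.9,"dz":0,"rx":0,"ry":0,"rz":0},
  ],
)

```text
clock: 10.08
tcp_pos: [0.603, 0.0158, 0.034]
orientation: [-3.115, 0.406, -0.0]
contact_force: [-3.9, 1.1, 4.7]
grip_width: 0.0453
gripper_force: 2.2
```

send_rows(
  deltas=[
    {"dx":-4,"dy":1.1,"dz":0,"rx":0,"ry":0,"rz":0},
    {"dx":-4,"dy":1.1,"dz":-4,"rx":0,"ry":0,"rz":0},
    {"dx":-4,"dy":1.1,"dz":-4,"rx":0,"ry":0,"rz":0},
    {"dx":2,"dy":-0.5,"dz":-4,"rx":0,"ry":0,"rz":0},
    {"dx":8,"dy":-2.1,"dz":-4,"rx":0,"ry":0,"rz":0},
  ],
)

```text
clock: 10.5
tcp_pos: [0.6102, 0.0137, 0.0288]
orientation: [3.115, -0.405, -0.001]
contact_force: [-0.5, 0.5, -1.3]
grip_width: 0.0448
gripper_force: 0.5
```

send_rows(
  deltas=[
    {"dx":5,"dy":-1.3,"dz":0,"rx":0,"ry":0,"rz":0},
    {"dx":10,"dy":-2.6,"dz":0,"rx":0,"ry":0,"rz":0},
  ],
)

```text
clock: 10.67
tcp_pos: [0.6208, 0.0109, 0.0288]
orientation: [3.115, -0.406, -0.001]
contact_force: [-1.4, 1.3, 0.9]
grip_width: 0.0449
gripper_force: 0.9
```

```bash
cat > t.py <<'E'
from bench import r
from h import *
for n in("side","top"):
  s=r.grab_frame(n);P=cloud(s);z=P[...,2]
  b={"side":(714.3,-38),"top":(716.9,-38.9)}[n]
  k,l=cv2.connectedComponents(((z>.0262)&(z<.037)).astype(np.uint8))
  for i in range(1,k):
    m=l==i
    if m.sum()>200:
        q=P[m][:,:2].astype(np.float32)*1000;c=cv2.minAreaRect(q)
        if c[0][0]>500:
            e=(q-b)@np.array([[.9668,.2554],[-.2554,.9668]]);print(n,m.sum(),np.nanmedian(z[m]).round(4),c,"board x,y range",e.min(0).round(),e.max(0).round())
  cv2.imwrite(f"pics/{n}_{r.get_obs()['clock']:.1f}.png",s["frame"])
E
python3 t.py
```

```text
side 270 0.0318 ((1690.872802734375, 729.0404663085938), (488.0082092285156, 14.062907218933105), 89.86866760253906) board x,y range [682. 753.] [ 808. 1226.]
side 1247 0.0308 ((671.4120483398438, 2.805999755859375), (105.774658203125, 117.99296569824219), 72.89981079101562) board x,y range [-112.  -25.] [ 7. 81.]
side 743 0.0298 ((673.5021362304688, -189.98497009277344), (75.08335876464844, 73.91808319091797), 81.69783782958984) board x,y range [ -39. -196.] [  36. -119.]
top 639 0.0312 ((675.2491455078125, -189.2506866455078), (74.31950378417969, 73.2706069946289), 1.0192147493362427) board x,y range [ -39. -194.] [  37. -120.]
```

send_rows(
  deltas=[
    {"dx":3,"dy":-0.8,"dz":1,"rx":0,"ry":0,"rz":0},
    {"dx":9,"dy":-2.4,"dz":1,"rx":0,"ry":0,"rz":0},
    {"dx":15,"dy":-4,"dz":1,"rx":0,"ry":0,"rz":0},
    {"dx":21,"dy":-5.5,"dz":1,"rx":0,"ry":0,"rz":0},
    {"dx":26,"dy":-6.9,"dz":1,"rx":0,"ry":0,"rz":0},
  ],
)

```text
clock: 11.18
tcp_pos: [0.6472, 0.004, 0.03]
orientation: [-3.115, 0.406, -0.0]
contact_force: [-1.9, 0.2, -0.2]
grip_width: 0.045
gripper_force: 0.9
```

send_rows(
  deltas=[
    {"dx":2,"dy":-0.5,"dz":0,"rx":0,"ry":0,"rz":0},
    {"dx":2,"dy":-0.5,"dz":0,"rx":0,"ry":0,"rz":0},
  ],
)

```text
clock: 11.35
tcp_pos: [0.6493, 0.0034, 0.0301]
orientation: [-3.115, 0.407, -0.001]
contact_force: [-0.7, -0.9, 0.2]
grip_width: 0.0449
gripper_force: 0.0
```

send_rows(
  deltas=[
    {"dx":-10,"dy":2.6,"dz":0,"rx":0,"ry":0,"rz":0},
    {"dx":-30,"dy":7.9,"dz":10,"rx":0,"ry":0,"rz":0},
    {"dx":-60,"dy":15.8,"dz":35,"rx":0,"ry":0,"rz":0},
    {"dx":-90,"dy":23.8,"dz":65,"rx":0,"ry":0,"rz":0},
    {"dx":-110,"dy":29,"dz":100,"rx":0,"ry":0,"rz":0},
  ],
)

```text
clock: 11.77
tcp_pos: [0.535, 0.0331, 0.129]
orientation: [3.114, -0.404, -0.006]
contact_force: [0.5, 0.3, 1.0]
grip_width: 0.0451
gripper_force: 0.0
```

```bash
python3 t.py; ls pics; python3 -c "
import cv2,glob
f=sorted(glob.glob('pics/side_*'))[-1];f=max(glob.glob('pics/side_*'),key=lambda s:float(s[10:-4]))
cv2.imwrite('pics/fin.png',cv2.resize(cv2.imread(f)[110:310,200:420],(660,600),interpolation=cv2.INTER_CUBIC))"
```

```text
side 271 0.032 ((1690.6229248046875, 732.5595703125), (488.0657958984375, 14.211793899536133), 89.8438720703125) board x,y range [683. 758.] [ 807. 1231.]
side 1231 0.0307 ((708.4902954101562, -8.133949279785156), (106.8851089477539, 98.45530700683594), 75.80199432373047) board x,y range [-62. -26.] [36. 81.]
side 745 0.0299 ((673.2169189453125, -191.19882202148438), (74.83443450927734, 74.20256042480469), 86.24388122558594) board x,y range [ -38. -196.] [  36. -120.]
top 1298 0.0318 ((711.4757690429688, -8.641899108886719), (99.75072479248047, 99.43264770507812), 74.94774627685547) board x,y range [-63. -22.] [37. 78.]
top 637 0.0313 ((675.0120239257812, -189.52764892578125), (74.25377655029297, 72.65733337402344), 0.29173406958580017) board x,y range [ -39. -195.] [  36. -120.]
crop0.png
l1.png
l2.png
l3.png
l4.png
l5.png
l6.png
l7.png
l8.png
side0.png
side_10.7.png
side_11.8.png
top0.png
top_10.8.png
top_11.9.png
w1.png
w2.png
```

View pics/fin.png

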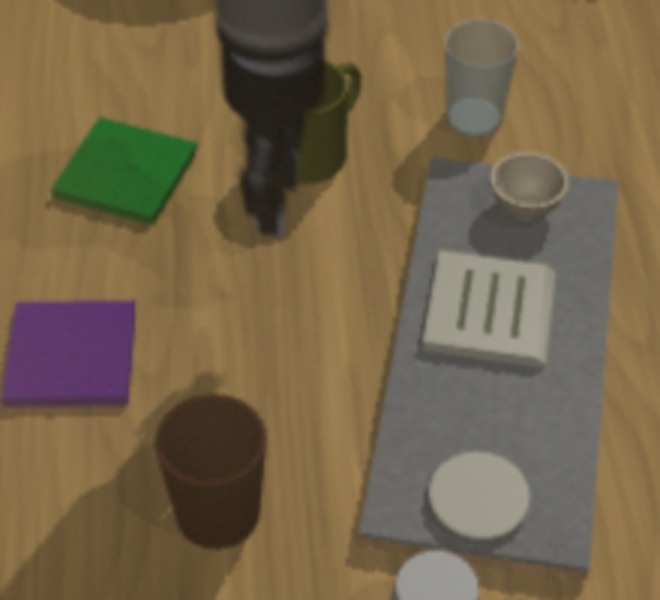

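The tile lies flat on the board, grooves up (px 490,305), at board x -63 to +37 mm, which is well inside the board. The other objects have not moved and the arm is clear.

```bash
python3 -c "
from bench import r
print(r.hand_in())"
```

```text
the job is handed in; nothing more can be done
None
```

The tile was pushed to the board, tipped up on its edge and toppled pattern down. It now lies flat about 22 mm in from the board's front edge with no overhang, everything else is where it was, and the job is handed in (no verdict came back).

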